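# Spread the split keyboard and open its lead socket

## Robot

A 7-joint arm with a two-finger parallel gripper is mounted at the origin on the work surface. World frame = base frame: x ahead of the robot, y to its left, z up, the work surface at z = 0. Lengths are in m, angles in rad, forces in N, time in s.
With the tool pointing down it reaches from about 0.425 to 0.925 m from the base axis. Payload 6.8 kg.
Tool frame: the origin (TCP) lies midway between the tips of the shut fingers; the grasp point (between the pads) lies 19 mm behind it; z points along the fingers, y is the line along which they close (so a half turn about z gives the same grasp; the last joint's range is limited). The gripper opens to 85 mm and grips with 20 to 120 N. Pads are 22 mm wide; open, the fingers measure 114 mm over their backs; the gripper's body (76 mm by 85 mm) begins 54 mm behind the grasp point. The pads swing forward as they close: fully open they stand 13 mm farther back than shut.
Start: joints at [1.13, 0.477, 0.022, 1.555, -0.011, 1.109, -0.083], TCP at [0.221, -0.638, 0.231] pointing down, gripper open.
Joint ranges: [-2.96, 2.96], [-0.34, 2.1], [-1.41, 1.46], [0.24, 2.44], [-1.37, 4.51], [0.17, 1.92], [-2.96, 2.96]. Speed limits (rad/s): [2.39, 2.39, 3.14, 3.14, 3.14, 3.14, 3.14].

## Interface

Orientations are given as a unit quaternion [w, x, y, z].
In Python, from station import bot gives the robot as it stands.
- The arm moves only by the tool jog_arm, never from a script. Its argument "rows" is a list of rows, each an object of numbers: "fingers": the finger opening in mm, from 0 to 85.4; "x", "y", "z": the shift along the tool's x, y, z in mm; "ax", "ay", "az": the turn, a rotation vector about the tool's x, y, z in degrees. A call has exactly 8 rows; each row shifts and turns the commanded pose from where the row before left it, along the tool's axes as they then stand; what a row does not reach is not made up. A row lasts 1/10 s, in which the tool goes at most 50 mm and 8.59 degrees, less where a joint would pass 70% of its speed; a pose out of reach is approached as far as the arm can. A call with a gripper value outside its range is refused whole. The fingers move at their own pace and stop on an object; "force" is the grip in N (left out, the last holds). Time passes only in rows, so rows that do not move let the fingers close, or fill a call up. It gives the time, the measured TCP pose, the force, the opening and the grip force at its end, in the units of the state.
- bot.get_obs(): the state, without advancing time (a new reading comes with each control period).
- bot.read_camera(name): name is "side" or "top"; returns a dict with "pixels" (480x640x3 uint8, red, green, blue), "vertical_fov" (degrees; the focal length in pixels is half the picture's height over the tangent of half this angle, whatever the lens; pixels are square), "cx", "cy" (the principal point, pixels), "world_from_camera" (4x4, takes a point from camera to world coordinates). Camera axes: x right, y down, z forward; pixel columns grow to the right and rows downward; lengths in m; the calibration is good to about 2 mm. A picture is of the moment at which its call begins. There is no depth.
- bot.hand_in(): hands the job in; it is judged then, once.
The state is a dict: "t": time; "q": joint angles; "joint_vel": joint speeds; "joint_torque": joint torques, N m; "eef_pos": TCP position; "tool_rot": TCP orientation; "contact_force": force on the tool from outside, world axes, zero at the start; "torque": the same for the moment, N m; "gripper_width": opening from 0.0 (shut) to 1.0 (fully open); "grasp_force": force on a finger pad.
Only numpy, scipy, OpenCV 4.12 (cv2) and the standard library are available. Lean on these libraries where they do the work, as an engineer would, in place of code of your own. Each camera call takes 0.05 s, during which the arm holds its last target. There are 200 camera calls.

## Task

The socket for the pedal lead is under the right half of the cream split keyboard. Squeeze and keep holding the right half's orange lock tab while you slide that half outward along its track, all the way to the end stop, and let go so that it locks there; then swing the flat cover with the yellow knob aside on its screw until the socket is fully uncovered. Leave the left half where it is and do not disturb the things standing around.

Things in the scene. Friction and masses are not known exactly. Their poses are not given: they have to be found in the camera images.
- keyboard: Fixed aluminium track of a split keyboard, 135 mm deep, 505 mm long, bed 12 mm high; at its back (x 94 to 100 mm) a flange 26 mm high. Frame: +x to the keyboard's back (away from the robot), +y to the typist's left, z up; origin on the table. Right half on the -y side, left half on the +y side. Each half is a cream key module sliding along y.
- right_half (a joint): How far the right half is slid outward (to keyboard -y), in m: 0 innermost, 0.150 against the end stop. Starts between 0 and 0.025. Slides with 1 to 2 N of friction while its tab is squeezed; otherwise a spring pawl drops into the track's tooth rack (a notch every 10 mm, one of them exactly at the end stop) and locks it against more than 40 N. Now and then it starts perched between two notches.
- right_grip (a point): Midway between the right half's cream thumb rest and its orange lock tab, 60 mm over the table; moves with the half. Thumb rest: fixed upright plate 8 mm thick, 44 mm wide, 43 to 71 mm over the table, front face 22 mm towards keyboard -x. Tab: plate 8 mm thick, 36 mm wide, 47 to 71 mm high, rear face 22 mm towards +x. So 44 mm over both along keyboard x, pinched from above; 35 mm free in front.
- lock_tab (a joint): How far the right half's orange tab is squeezed towards the thumb rest (keyboard -x), in m: 0 sprung back, pawl in a notch (locked; about 0.005 if perched on a tooth); free to slide from 0.0055; 0.009 fully squeezed at its stop (the pinch is then 35 mm wide). Spring: 7 N at the start, 13 N at the end; it springs back when let go.
- port_cover (a joint): Angle of the flat cover over the socket, in rad: 0 straight over it (pointing to keyboard -x from its screw), growing counterclockwise seen from above, so that the free end swings to keyboard -y; stop at 1.6. Starts at 0 to 0.15. From about 0.7 the socket is fully clear. Stays where it is left; turning it takes about 1 N at the knob.
- cover_knob (a point): The cover's yellow knob, a round upright peg 10 mm across, 16 to 28 mm over the table, 50 mm from the pivot screw; the point is on its axis, 24 mm over the table. The cover is a dark steel strip 71 x 22 mm, top face 16 mm over the table. Hidden under the right half until that is slid out; the gap between the halves is then 160 to 180 mm wide.
- cover_pivot (a point): The cover's pivot screw, on the track 40 mm behind the keyboard's origin; the point is at the cover's top face.
- socket (a point): Middle of the round black pedal socket, 16 mm across (21 mm with its steel rim), flush in the track's bed, 12 mm over the table, 30 mm in front (keyboard -x) of the pivot screw.
- left_grip (a point): The same grip point on the left half, which has an identical orange tab of its own; the left half must stay where it is.
- mug: Tall green mug with a handle, 76 mm wide, 105 mm high, origin under its middle. Bystander.
- tumbler_a: Clear glass tumbler, 72 mm wide, 100 mm high, origin under its middle. Bystander.
- cup: White cup with a handle, 80 mm wide, 75 mm high, origin under its middle. Bystander.
- screwdriver: Red-handled screwdriver 170 mm long, lying to the right of the track's end. Bystander.
- soap: Amber soap bottle with a grey pump, 72 mm wide, 190 mm high, origin under its middle. Bystander.
- compact_kb: Small black keyboard, 295 x 105 x 28 mm, origin under its middle. Bystander.
- right_deck (a point): Middle of the right half's module, on the deck's top face, 44 mm over the table. The module is 150 mm wide (y) and 201 mm deep (keyboard x from -145 to +56 mm); deck underside 30 mm over the table, keycap tops 53 mm (keycaps only where keyboard x is below 5 mm). Moves with the half; the left half is its mirror image.

How it is judged:
On the way, in this order (a step that is already met when the one before it is completed fails the run):
1. the right half is on its way outward with its lock tab squeezed (value of joint right_half above 0.05 m and value of joint lock_tab above 0.005 m), for 0.1 s.
2. the right half stands at its end stop with its tab let go, locked (value of joint right_half above 0.144 m and value of joint lock_tab below 0.001 m and contact force between the fingers and keyboard below 0.5 N), for 0.2 s.
3. the cover is swung clear of the socket (value of joint port_cover above 0.72 rad), for 0.2 s.
At the end, for the whole second after the job is handed in: The right half is within 6 mm of its end stop and locked (tab sprung back to within 1 mm), the cover stands still at more than 0.72 rad so that the socket is fully clear, and the left half is within 6 mm of where it was (value of joint right_half above 0.144 m and value of joint lock_tab below 0.001 m and value of joint port_cover above 0.72 rad and velocity of joint port_cover below 0.05 rad/s and distance of left_grip from where it was at the start of the episode below 0.006 m); the robot touches nothing.
It fails at once if the left half is shifted by more than 6 mm (distance of left_grip from where it was at the start of the episode above 0.006 m).
It fails at once if a bystander is shifted by more than 30 mm or knocked over (distance of any of mug, tumbler_a, cup, screwdriver, soap, compact_kb from where it was at the start of the episode above 0.03 m or angle between any of mug, tumbler_a, cup, soap's own z axis and vertical above 0.5 rad).
It also fails if it takes over 48 s, if anything falls off the work surface, if the arm or the gripper's body presses on something with over 40 N, if the wrist force passes 120 N, or if a joint passes its speed limit or range.

## Working session

There is one attempt and no reset: what is moved stays moved. The work goes in short steps, Python scripts to look and compute and a tool call to move; the robot and the scene stay as the last step left them, time stands still between calls to the robot, and variables do not carry over. Pictures are saved under pics/ and viewed, at most 10 in all, crops included, and the job is handed in when it is done.

Besides the shell and the picture viewer there is one more tool, called in YAML: its name, and indented under it one key for each argument. jog_arm: Moves the arm, as the interface text tells. Its arguments: {"type":"object","properties":{"rows":{"type":"array","items":{"type":"object","properties":{"fingers":{"type":"number"},"x":{"type":"number"},"y":{"type":"number"},"z":{"type":"number"},"ax":{"type":"number"},"ay":{"type":"number"},"az":{"type":"number"}}}},"force":{"type":"number"}},"required":["rows"]}

```bash
mkdir -p pics; cat > h.py <<'E'
import numpy as np, cv2
from station import bot
def cam(n,save=None):
    c=bot.read_camera(n)
    if save: cv2.imwrite(save,c["pixels"][:,:,::-1])
    return c
def ray(c,u,v):
    f=240/np.tan(np.radians(c["vertical_fov"])/2); T=np.array(c["world_from_camera"])
    d=T[:3,:3]@np.array([(u-c["cx"])/f,(v-c["cy"])/f,1]); return T[:3,3],d
def at(c,u,v,z):
    o,d=ray(c,u,v); return o+d*(z-o[2])/d[2]
def proj(c,p):
    f=240/np.tan(np.radians(c["vertical_fov"])/2); T=np.array(c["world_from_camera"])
    q=T[:3,:3].T@(np.array(p)-T[:3,3]); return c["cx"]+f*q[0]/q[2],c["cy"]+f*q[1]/q[2]
E
python3 - <<'E'
from h import *
for n in("top","side"):
    c=cam(n,f"pics/{n}0.png"); print(n,c["vertical_fov"],c["cx"],c["cy"],np.round(c["world_from_camera"],3).tolist())
o=bot.get_obs();print(o)
E
```

```text
top 55.18705351011393 321.8163236666552 240.58032273101196 [[0.008, -0.994, 0.111, 0.426], [-1.0, -0.009, -0.008, -0.011], [0.009, -0.111, -0.994, 1.209], [0.0, 0.0, 0.0, 1.0]]
side 51.4875889468078 315.4857731306029 243.1315791956787 [[-0.864, -0.289, 0.412, -0.055], [-0.503, 0.472, -0.724, 1.091], [0.015, -0.833, -0.554, 0.931], [0.0, 0.0, 0.0, 1.0]]
{'t': 0.1, 'q': array([ 1.12987563,  0.47772796,  0.02232816,  1.55635188, -0.01146524,
        1.10928115, -0.08310495]), 'joint_vel': array([-2.14844115e-04, -5.71819603e-04,  3.56867583e-04, -2.09014435e-03,
        2.03687011e-04, -3.58679548e-05,  1.10789972e-03]), 'joint_torque': array([ 5.49623874e-03, -5.97761965e+01,  1.61467005e+00, -2.81955582e+01,
        1.29082435e-02,  5.05029573e-03,  3.42548253e-05]), 'eef_pos': array([ 0.22034541, -0.63746308,  0.2304159 ]), 'tool_rot': array([-7.93771383e-04,  9.86181790e-01,  1.65664737e-01, -2.06257133e-04]), 'contact_force': array([0.2919788 , 0.03008015, 0.10735488]), 'torque': array([-0.0041513 , -0.01840701, -0.04680066]), 'grasp_force': 0.0, 'gripper_width': 0.9977315165310241}
```

View pics/top0.png

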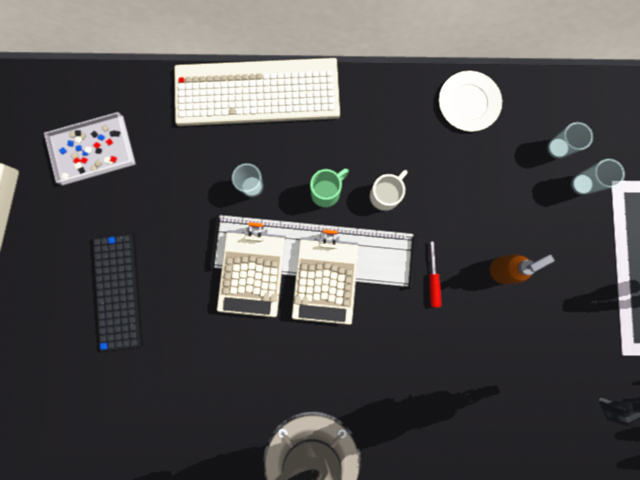

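View pics/side0.png

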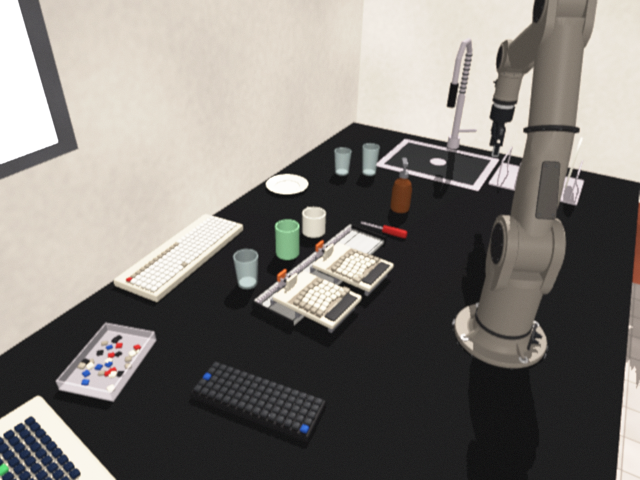

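```bash
python3 - <<'E'
import cv2
a=cv2.imread("pics/top0.png")[150:330,200:440]
cv2.imwrite("pics/c1.png",cv2.resize(a,None,fx=3.33,fy=3.33,interpolation=cv2.INTER_CUBIC))
a=cv2.imread("pics/side0.png")[190:340,230:430]
cv2.imwrite("pics/c2.png",cv2.resize(a,None,fx=4,fy=4,interpolation=cv2.INTER_CUBIC))
E
```

```text
(no output)
```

View pics/c1.png

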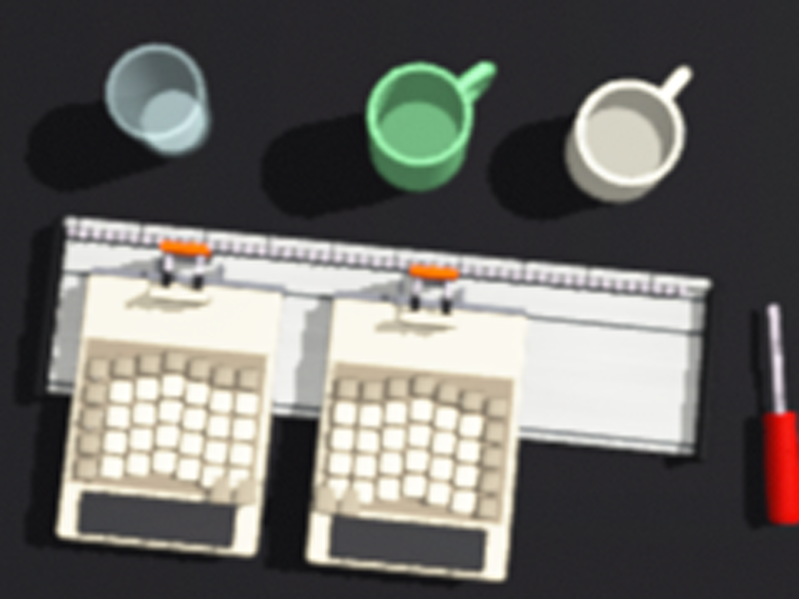

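View pics/c2.png

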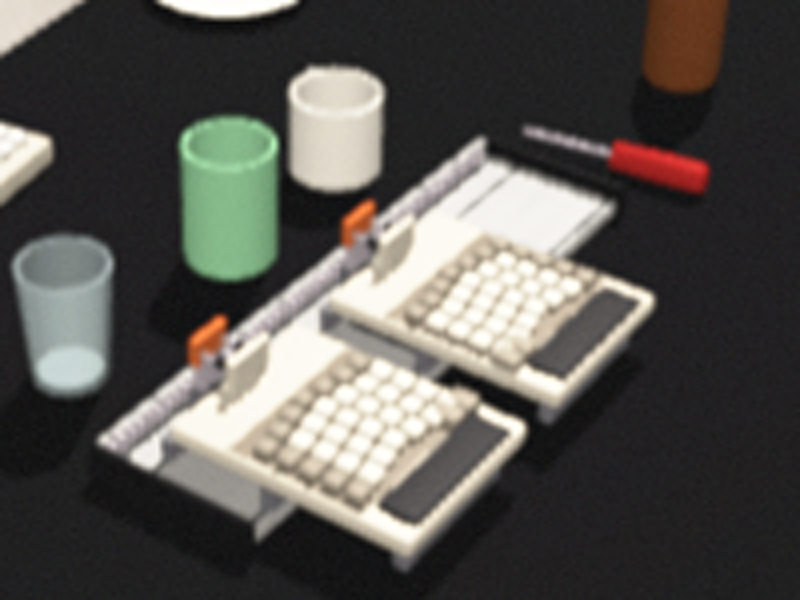

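```bash
cat >> h.py <<'E'
C1=lambda p:(200+p[0]/3.33-.35,150+p[1]/3.33-.35)
C2=lambda p:(230+p[0]/4-.37,190+p[1]/4-.37)
E
python3 - <<'E'
from h import *
c=cam("top");s=cam("side")
P={'BL':(66,219,.026),'BR':(709,281,.026),'FL':(48,393,.012),'FR':(695,455,.012),
'tabR':(434,271,.071),'tabRl':(410,270,.071),'tabRr':(459,273,.071),'tabL':(186,247,.071),
'dBL':(333,296,.044),'dBR':(526,313,.044),'dFL':(306,562,.044),'dFR':(506,580,.044),
'mug':(420,114,.105),'cup':(630,137,.075),'glass':(156,92,.1),'sd':(780,410,.01),'mugbot':(418,187,0),'cupbot':(620,200,0)}
W={k:at(c,*C1(v[:2]),v[2]) for k,v in P.items()}
for k,v in W.items(): print(k,np.round(v*1000))
ex=[]
d=W['BL']-W['BR']; yaw=np.arctan2(-d[0],d[1]); print('yaw back',np.degrees(yaw),np.linalg.norm(d))
d=W['FL']-W['FR'];print('front',np.degrees(np.arctan2(-d[0],d[1])),np.linalg.norm(d))
d=W['dBL']-W['dFL'];print('deck',np.degrees(np.arctan2(d[1],d[0])),np.linalg.norm(d))
d=W['dBR']-W['dFR'];print('deck',np.degrees(np.arctan2(d[1],d[0])),np.linalg.norm(d))
R=np.array([[np.cos(yaw),-np.sin(yaw)],[np.sin(yaw),np.cos(yaw)]])
# origin: back edge x=.1, y centre
m=(W['BL']+W['BR'])[:2]/2; O=m-R@[.1,0]; print('O',O)
for k,v in W.items(): print(k,'kb',np.round(R.T@(v[:2]-O)*1000))
for k,(u,v,z) in {'sTabR top':(360,207,.071),'sThumb top':(397,232,.071),'sTabL':(210,323,.071)}.items():
    p=at(s,*C2((u,v)),z); print(k,np.round(p*1000),np.round(R.T@(p[:2]-O)*1000))
E
```

```text
BL [621. 246.  26.]
BR [ 577. -256.   26.]
FL [486. 259.  12.]
FR [ 442. -247.   12.]
tabR [577. -41.  71.]
tabRl [578. -22.  71.]
tabRr [576. -59.  71.]
tabL [594. 146.  71.]
dBL [561.  36.  44.]
dBR [ 549. -112.   44.]
dFL [359.  54.  44.]
dFR [347. -97.  44.]
mug [689. -29. 105.]
cup [ 680. -188.   75.]
glass [705. 167. 100.]
sd [ 478. -314.   10.]
mugbot [654. -29.   0.]
cupbot [ 645. -191.    0.]
yaw back -5.009458630646695 0.504587789871227
front -4.964420291929098 0.5072029583244579
deck -4.973100639529316 0.20222076912067422
deck -4.2769972339703894 0.20247919034203604
O [0.49969362 0.00358723]
BL kb [100. 252.]
BR kb [ 100. -252.]
FL kb [-36. 253.]
FR kb [ -35. -254.]
tabR kb [ 81. -37.]
tabRl kb [ 80. -19.]
tabRr kb [ 81. -56.]
tabL kb [ 81. 150.]
dBL kb [58. 38.]
dBR kb [  59. -111.]
dFL kb [-144.   38.]
dFR kb [-143. -113.]
mug kb [192. -16.]
cup kb [ 197. -175.]
glass kb [190. 180.]
sd kb [   6. -318.]
mugbot kb [157. -19.]
cupbot kb [ 162. -181.]
sTabR top [579. -48.  71.] [ 83. -45.]
sThumb top [537. -33.  71.] [ 40. -33.]
sTabL [595. 140.  71.] [ 83. 144.]
```

```bash
cat >> h.py <<'E'
yaw=np.radians(-4.97); Rk=np.array([[np.cos(yaw),-np.sin(yaw)],[np.sin(yaw),np.cos(yaw)]]); O=np.array([.4997,.0036])
from scipy.spatial.transform import Rotation as Ro
def kb2w(x,y): return O+Rk@[x,y]
def state():
    o=bot.get_obs(); q=o["tool_rot"]; R=Ro.from_quat([q[1],q[2],q[3],q[0]])
    k=Rk.T@(o["eef_pos"][:2]-O)*1000
    print('t',round(o["t"],2),'pos',np.round(o["eef_pos"]*1000,1),'kb',np.round(k,1),'F',np.round(o["contact_force"],1),'w',round(o["gripper_width"]*85.4,1),'g',o["grasp_force"])
    print('q',np.round(o["q"],2),'\nR',np.round(R.as_matrix(),4).tolist())
    return o,R
E
python3 - <<'E'
from h import *
o,R=state(); T=np.r_[kb2w(.057,-.0375),.14]; print(T)
x=R.as_matrix()[:,0]; a=np.degrees(np.arctan2(x[1],x[0])); print('tool x ang',a,'need',90-4.97-a)
n=8; st=(90-4.97-a)/n
D=T-o["eef_pos"]; step=D/16
for i in range(16):
    M=(Ro.from_euler('z',min(i,8)*st,degrees=True)*R).as_matrix()
    print(i,np.round(M.T@step*1000,1),round(-st,2) if i<8 else 0)
M=np.array([[np.cos(np.radians(85.03)),np.sin(np.radians(85.03)),0],[np.sin(np.radians(85.03)),-np.cos(np.radians(85.03)),0],[0,0,-1]])
print('soap',at(cam("top"),515,268,.1))
E
```

```text
t 0.2 pos [ 220.4 -637.6  230.7] kb [-222.7 -663. ] F [-0.3 -0.5  0.1] w 85.2 g 0.0
q [ 1.13  0.48  0.02  1.56 -0.01  1.11 -0.08] 
R [[0.9451, 0.3267, -0.0004], [0.3267, -0.9451, 0.001], [-0.0001, -0.0011, -1.0]]
[ 0.55323691 -0.03869715  0.14      ]
tool x ang 19.067338555114592 need 65.96266144488541
0 [ 31.9 -28.6   5.7] -8.25
1 [ 35.7 -23.7   5.7] -8.25
2 [ 38.7 -18.3   5.7] -8.25
3 [ 40.9 -12.6   5.7] -8.25
4 [42.3 -6.6  5.7] -8.25
5 [42.8 -0.5  5.7] -8.25
6 [42.5  5.7  5.7] -8.25
7 [41.2 11.7  5.7] -8.25
8 [39.1 17.5  5.6] 0
9 [39.1 17.5  5.6] 0
10 [39.1 17.5  5.6] 0
11 [39.1 17.5  5.6] 0
12 [39.1 17.5  5.6] 0
13 [39.1 17.5  5.6] 0
14 [39.1 17.5  5.6] 0
15 [39.1 17.5  5.6] 0
soap [ 0.4872466  -0.48856996  0.1       ]
```

jog_arm:
  rows:
    - {"x": 31.9,"y": -28.6,"z": 0,"az": -8.25,"fingers": 62}
    - {"x": 35.7,"y": -23.7,"az": -8.25,"fingers": 62}
    - {"x": 38.7,"y": -18.3,"az": -8.25,"fingers": 62}
    - {"x": 40.9,"y": -12.6,"az": -8.25,"fingers": 62}
    - {"x": 42.3,"y": -6.6,"az": -8.25,"fingers": 62}
    - {"x": 42.8,"y": -0.5,"az": -8.25,"fingers": 62}
    - {"x": 42.5,"y": 5.7,"az": -8.25,"fingers": 62}
    - {"x": 41.2,"y": 11.7,"az": -8.25,"fingers": 62}

```text
invalid input
```

jog_arm:
  rows:
    - {"x": 39.1,"y": 17.5,"z": 10,"fingers": 62}
    - {"x": 39.1,"y": 17.5,"z": 10,"fingers": 62}
    - {"x": 39.1,"y": 17.5,"z": 10,"fingers": 62}
    - {"x": 39.1,"y": 17.5,"z": 10,"fingers": 62}
    - {"x": 39.1,"y": 17.5,"z": 10,"fingers": 62}
    - {"x": 39.1,"y": 17.5,"z": 15,"fingers": 62}
    - {"x": 39.1,"y": 17.5,"z": 15,"fingers": 62}
    - {"x": 39.1,"y": 17.5,"z": 10,"fingers": 62}

```text
invalid input
```

```bash
python3 - <<'E'
from h import *
state(); c=cam("top");s=cam("side","pics/s1.png")
im=s["pixels"][:,:,::-1][170:320,250:410]
cv2.imwrite("pics/c3.png",cv2.resize(im,None,fx=4,fy=4,interpolation=cv2.INTER_CUBIC))
E
```

```text
t 0.25 pos [ 220.5 -637.7  230.8] kb [-222.6 -663.1] F [-0.3  0.3 -1. ] w 85.0 g 0.0
q [ 1.13  0.48  0.02  1.56 -0.01  1.11 -0.08] 
R [[0.9451, 0.3267, -0.0003], [0.3267, -0.9451, 0.0008], [-0.0, -0.0008, -1.0]]
```

View pics/c3.png

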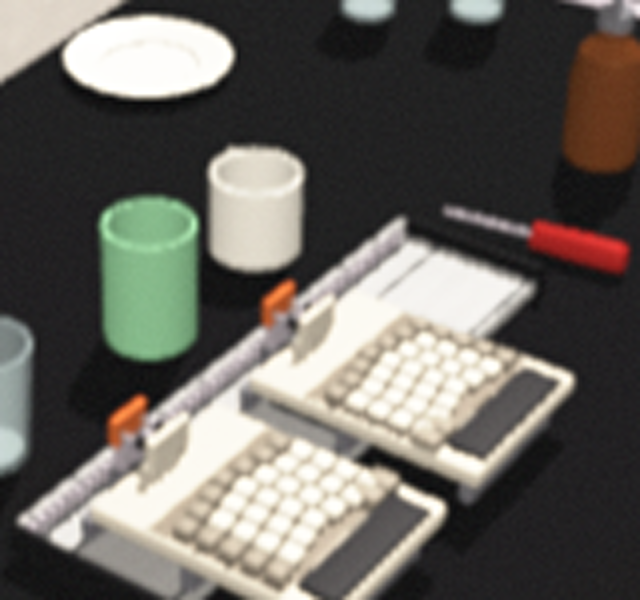

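The picture shows the scene unchanged because the moves were refused. The right tab is at crop (280,300) and the thumb rest at (315,328). I'll resend with complete rows.

jog_arm:
  rows:
    - {"x": 31.9,"y": -28.6,"z": 0,"ax": 0,"ay": 0,"az": -8.25,"fingers": 62}
    - {"x": 35.7,"y": -23.7,"z": 0,"ax": 0,"ay": 0,"az": -8.25,"fingers": 62}
    - {"x": 38.7,"y": -18.3,"z": 0,"ax": 0,"ay": 0,"az": -8.25,"fingers": 62}
    - {"x": 40.9,"y": -12.6,"z": 0,"ax": 0,"ay": 0,"az": -8.25,"fingers": 62}
    - {"x": 42.3,"y": -6.6,"z": 0,"ax": 0,"ay": 0,"az": -8.25,"fingers": 62}
    - {"x": 42.8,"y": -0.5,"z": 0,"ax": 0,"ay": 0,"az": -8.25,"fingers": 62}
    - {"x": 42.5,"y": 5.7,"z": 0,"ax": 0,"ay": 0,"az": -8.25,"fingers": 62}
    - {"x": 41.2,"y": 11.7,"z": 0,"ax": 0,"ay": 0,"az": -8.25,"fingers": 62}

```text
t: 1.15
eef_pos: [0.3876, -0.337, 0.2316]
tool_rot: [0.0, 0.735, 0.678, -0.0]
contact_force: [0.1, -0.6, 0.0]
gripper_width: 0.722
grasp_force: 0.0
```

jog_arm:
  rows:
    - {"x": 39.1,"y": 17.5,"z": 10,"ax": 0,"ay": 0,"az": 0,"fingers": 62}
    - {"x": 39.1,"y": 17.5,"z": 10,"ax": 0,"ay": 0,"az": 0,"fingers": 62}
    - {"x": 39.1,"y": 17.5,"z": 10,"ax": 0,"ay": 0,"az": 0,"fingers": 62}
    - {"x": 39.1,"y": 17.5,"z": 10,"ax": 0,"ay": 0,"az": 0,"fingers": 62}
    - {"x": 39.1,"y": 17.5,"z": 10,"ax": 0,"ay": 0,"az": 0,"fingers": 62}
    - {"x": 39.1,"y": 17.5,"z": 15,"ax": 0,"ay": 0,"az": 0,"fingers": 62}
    - {"x": 39.1,"y": 17.5,"z": 15,"ax": 0,"ay": 0,"az": 0,"fingers": 62}
    - {"x": 39.1,"y": 17.5,"z": 10,"ax": 0,"ay": 0,"az": 0,"fingers": 62}

```text
t: 1.95
eef_pos: [0.5537, -0.0376, 0.1404]
tool_rot: [-0.0, 0.737, 0.676, -0.0]
contact_force: [0.7, 0.2, -0.0]
gripper_width: 0.728
grasp_force: 0.0
```

```bash
python3 - <<'E'
from h import *
state(); s=cam("side","pics/s2.png")
im=s["pixels"][:,:,::-1][190:290,270:400]
cv2.imwrite("pics/c4.png",cv2.resize(im,None,fx=6,fy=6,interpolation=cv2.INTER_CUBIC))
E
```

```text
t 1.95 pos [553.7 -37.6 140.4] kb [ 57.4 -36.3] F [ 0.7  0.2 -0. ] w 62.2 g 0.0
q [ 0.32  0.43 -0.46  1.9   0.25  0.87 -0.35] 
R [[0.0865, 0.9963, -0.0006], [0.9963, -0.0865, -0.0002], [-0.0002, -0.0006, -1.0]]
```

View pics/c4.png

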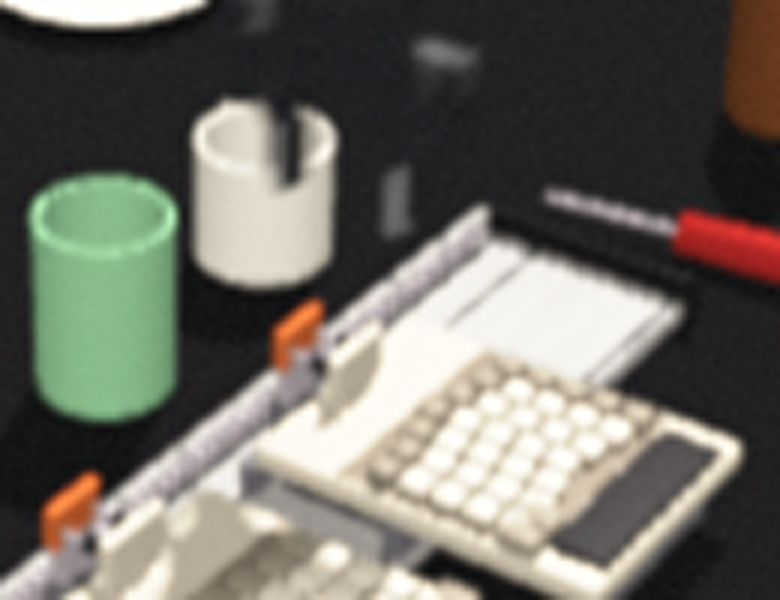

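```bash
python3 - <<'E'
from h import *
s=cam("side"); o=bot.get_obs()
def c4(p): u,v=proj(s,p); return np.round([(u-270+.42)*6,(v-190+.42)*6])
for g in(59,61):
  for n,x in(('thF',g-22),('thB',g-14),('tabF',g+14),('tabB',g+22)):
    w=18 if 'tab' in n else 22
    print(g,n,[c4(np.r_[kb2w(x/1e3,(-37.5+d)/1e3),.071]) for d in(w,-w)])
e=o["eef_pos"]
for h in(0,3,6,9): print('tips',h,[c4(e+np.r_[Rk@[d,0],h/1e3]) for d in(-.031,.031)])
im=cv2.imread("pics/s2.png")[215:265,305:345]
cv2.imwrite("pics/c5.png",cv2.resize(im,None,fx=14,fy=11.9,interpolation=cv2.INTER_CUBIC))
E
```

```text
59 thF [array([342., 366.]), array([389., 328.])]
59 thB [array([329., 361.]), array([376., 323.])]
59 tabF [array([288., 339.]), array([328., 308.])]
59 tabB [array([276., 334.]), array([315., 303.])]
61 thF [array([339., 365.]), array([386., 326.])]
61 thB [array([326., 360.]), array([373., 321.])]
61 tabF [array([285., 338.]), array([325., 307.])]
61 tabB [array([273., 333.]), array([312., 302.])]
tips 0 [array([378., 244.]), array([277., 206.])]
tips 3 [array([379., 239.]), array([277., 201.])]
tips 6 [array([379., 234.]), array([277., 196.])]
tips 9 [array([379., 229.]), array([277., 190.])]
```

The fingers sit above the grip. The tab (crop 275–325, 300–338) and thumb rest (330–385, 322–360) match the model with the grip at kb (60.5, -37.5). I'll descend now.

jog_arm:
  rows:
    - {"x": -1,"y": -1,"z": 15,"ax": 0,"ay": 0,"az": 0,"fingers": 62}
    - {"x": 0,"y": 0,"z": 15,"ax": 0,"ay": 0,"az": 0,"fingers": 62}
    - {"x": 0,"y": 0,"z": 15,"ax": 0,"ay": 0,"az": 0,"fingers": 62}
    - {"x": 0,"y": 0,"z": 15,"ax": 0,"ay": 0,"az": 0,"fingers": 62}
    - {"x": 0,"y": 0,"z": 15,"ax": 0,"ay": 0,"az": 0,"fingers": 62}
    - {"x": 0,"y": 0,"z": 10,"ax": 0,"ay": 0,"az": 0,"fingers": 62}
    - {"x": 0,"y": 0,"z": 7,"ax": 0,"ay": 0,"az": 0,"fingers": 62}
    - {"x": 0,"y": 0,"z": 2,"ax": 0,"ay": 0,"az": 0,"fingers": 62}

```text
t: 2.85
eef_pos: [0.5519, -0.0398, 0.0465]
tool_rot: [-0.0, 0.737, 0.676, -0.0]
contact_force: [-1.0, -0.7, 0.8]
gripper_width: 0.724
grasp_force: 0.0
```

Now close in small stages at 40 N.

jog_arm:
  force: 40
  rows:
    - {"x": 0,"y": 0,"z": 0,"ax": 0,"ay": 0,"az": 0,"fingers": 50}
    - {"x": 0,"y": 0,"z": 0,"ax": 0,"ay": 0,"az": 0,"fingers": 44}
    - {"x": 0,"y": 0,"z": 0,"ax": 0,"ay": 0,"az": 0,"fingers": 40}
    - {"x": 0,"y": 0,"z": 0,"ax": 0,"ay": 0,"az": 0,"fingers": 36}
    - {"x": 0,"y": 0,"z": 0,"ax": 0,"ay": 0,"az": 0,"fingers": 32}
    - {"x": 0,"y": 0,"z": 0,"ax": 0,"ay": 0,"az": 0,"fingers": 30}
    - {"x": 0,"y": 0,"z": 0,"ax": 0,"ay": 0,"az": 0,"fingers": 30}
    - {"x": 0,"y": 0,"z": 0,"ax": 0,"ay": 0,"az": 0,"fingers": 30}

```text
t: 3.65
eef_pos: [0.5539, -0.0398, 0.0498]
tool_rot: [0.001, 0.737, 0.676, 0.001]
contact_force: [-4.0, -0.1, 13.9]
gripper_width: 0.4
grasp_force: 39.7
```

```bash
python3 -c "
from h import *
state()"
```

```text
t 3.65 pos [553.9 -39.8  49.8] kb [ 57.7 -38.5] F [-4.  -0.1 13.9] w 34.2 g 39.71757173538208
q [ 0.28  0.56 -0.41  1.96  0.34  0.69 -0.42] 
R [[0.0863, 0.9963, 0.0036], [0.9963, -0.0863, -0.0006], [-0.0003, 0.0036, -1.0]]
```

jog_arm:
  rows:
    - {"x": 0,"y": 0.5,"z": -4,"ax": 0,"ay": 0,"az": 0,"fingers": 30}
    - {"x": -2,"y": 0,"z": 0,"ax": 0,"ay": 0,"az": 0,"fingers": 30}
    - {"x": -5,"y": 0,"z": 0,"ax": 0,"ay": 0,"az": 0,"fingers": 30}
    - {"x": -8,"y": 0,"z": 0,"ax": 0,"ay": 0,"az": 0,"fingers": 30}
    - {"x": -10,"y": 0,"z": 0,"ax": 0,"ay": 0,"az": 0,"fingers": 30}
    - {"x": -10,"y": 0,"z": 0,"ax": 0,"ay": 0,"az": 0,"fingers": 30}
    - {"x": -10,"y": 0,"z": 0,"ax": 0,"ay": 0,"az": 0,"fingers": 30}
    - {"x": -5,"y": 0,"z": 0,"ax": 0,"ay": 0,"az": 0,"fingers": 30}

```text
t: 4.45
eef_pos: [0.549, -0.0906, 0.051]
tool_rot: [0.0, 0.737, 0.676, 0.001]
contact_force: [5.3, 0.6, -12.7]
gripper_width: 0.389
grasp_force: 49.8
```

```bash
python3 -c "
from h import *
state();cam('top','pics/t3.png')"
```

```text
t 4.45 pos [549.  -90.6  51. ] kb [ 57.2 -89.6] F [  5.3   0.6 -12.7] w 33.2 g 49.79605793952942
q [ 0.37  0.56 -0.41  1.96  0.33  0.69 -0.33] 
R [[0.0869, 0.9962, 0.0012], [0.9962, -0.0869, 0.0002], [0.0003, 0.0012, -1.0]]
```

jog_arm:
  rows:
    - {"x": -4,"y": 0,"z": 2,"ax": 0,"ay": 0,"az": 0,"fingers": 30}
    - {"x": -8,"y": 0,"z": 0,"ax": 0,"ay": 0,"az": 0,"fingers": 30}
    - {"x": -10,"y": 0,"z": 0,"ax": 0,"ay": 0,"az": 0,"fingers": 30}
    - {"x": -10,"y": 0,"z": 0,"ax": 0,"ay": 0,"az": 0,"fingers": 30}
    - {"x": -10,"y": 0,"z": 0,"ax": 0,"ay": 0,"az": 0,"fingers": 30}
    - {"x": -10,"y": 0,"z": 0,"ax": 0,"ay": 0,"az": 0,"fingers": 30}
    - {"x": -8,"y": 0,"z": 0,"ax": 0,"ay": 0,"az": 0,"fingers": 30}
    - {"x": -4,"y": 0,"z": 0,"ax": 0,"ay": 0,"az": 0,"fingers": 30}

```text
t: 5.3
eef_pos: [0.5434, -0.1541, 0.0509]
tool_rot: [0.001, 0.737, 0.676, 0.0]
contact_force: [-1.5, 1.8, 8.0]
gripper_width: 0.388
grasp_force: 53.8
```

```bash
python3 - <<'E'
from h import *
state();c=cam('top')
im=c["pixels"][:,:,::-1][150:330,200:440]
cv2.imwrite("pics/t4.png",cv2.resize(im,None,fx=3.33,fy=3.33,interpolation=cv2.INTER_CUBIC))
E
```

```text
t 5.3 pos [ 543.4 -154.1   50.9] kb [  57.2 -153.4] F [-1.5  1.8  8. ] w 33.2 g 53.796114921569824
q [ 0.48  0.56 -0.4   1.94  0.33  0.7  -0.21] 
R [[0.0867, 0.9962, 0.0008], [0.9962, -0.0867, -0.0008], [-0.0007, 0.0009, -1.0]]
```

View pics/t4.png

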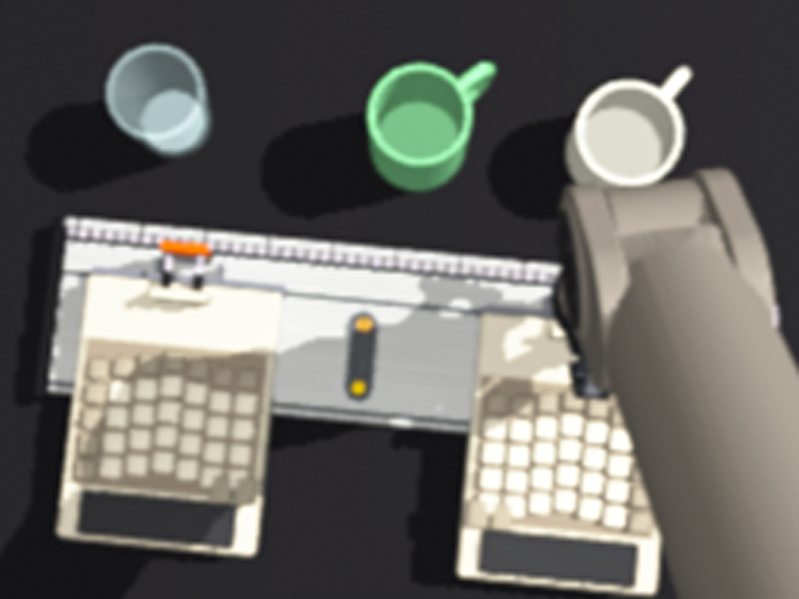

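The right half has slid out and the cover is visible, with the pivot at crop (363,324) and the knob at (358,388). I'll go on slowly to the stop.

jog_arm:
  rows:
    - {"x": -3,"y": 0,"z": -0.7,"ax": 0,"ay": 0,"az": 0,"fingers": 30}
    - {"x": -4,"y": 0,"z": 0,"ax": 0,"ay": 0,"az": 0,"fingers": 30}
    - {"x": -3,"y": 0,"z": 0,"ax": 0,"ay": 0,"az": 0,"fingers": 30}
    - {"x": -2,"y": 0,"z": 0,"ax": 0,"ay": 0,"az": 0,"fingers": 30}
    - {"x": -2,"y": 0,"z": 0,"ax": 0,"ay": 0,"az": 0,"fingers": 30}
    - {"x": -2,"y": 0,"z": 0,"ax": 0,"ay": 0,"az": 0,"fingers": 30}
    - {"x": -1,"y": 0,"z": 0,"ax": 0,"ay": 0,"az": 0,"fingers": 30}
    - {"x": -1,"y": 0,"z": 0,"ax": 0,"ay": 0,"az": 0,"fingers": 30}

```text
t: 6.15
eef_pos: [0.542, -0.1695, 0.0508]
tool_rot: [-0.0, 0.737, 0.676, 0.001]
contact_force: [-0.6, 7.9, 7.8]
gripper_width: 0.386
grasp_force: 54.0
```

jog_arm:
  rows:
    - {"x": -1,"y": 0,"z": 0,"ax": 0,"ay": 0,"az": 0,"fingers": 30}
    - {"x": -1,"y": 0,"z": 0,"ax": 0,"ay": 0,"az": 0,"fingers": 30}
    - {"x": -1,"y": 0,"z": 0,"ax": 0,"ay": 0,"az": 0,"fingers": 30}
    - {"x": 0,"y": 0,"z": 0,"ax": 0,"ay": 0,"az": 0,"fingers": 30}
    - {"x": 0,"y": 0,"z": 0,"ax": 0,"ay": 0,"az": 0,"fingers": 30}
    - {"x": 0,"y": 0,"z": 0,"ax": 0,"ay": 0,"az": 0,"fingers": 30}
    - {"x": 0,"y": 0,"z": 0,"ax": 0,"ay": 0,"az": 0,"fingers": 30}
    - {"x": 0,"y": 0,"z": 0,"ax": 0,"ay": 0,"az": 0,"fingers": 30}

```text
t: 6.95
eef_pos: [0.542, -0.1695, 0.0509]
tool_rot: [-0.002, 0.736, 0.677, 0.002]
contact_force: [-0.2, 12.2, 8.1]
gripper_width: 0.385
grasp_force: 54.3
```

```bash
python3 -c "
from h import *
state()"
```

```text
t 6.95 pos [ 542.  -169.5   50.9] kb [  57.1 -168.8] F [-0.2 12.2  8.1] w 32.9 g 54.29504334926605
q [ 0.51  0.57 -0.41  1.93  0.33  0.71 -0.17] 
R [[0.0832, 0.9965, 0.0007], [0.9965, -0.0832, 0.0048], [0.0048, 0.0003, -1.0]]
```

At the stop: 12 N of reaction and no further travel. I'll release, then rise.

jog_arm:
  rows:
    - {"x": 0,"y": 0,"z": 0,"ax": 0,"ay": 0,"az": 0,"fingers": 40}
    - {"x": 0,"y": 0,"z": 0,"ax": 0,"ay": 0,"az": 0,"fingers": 50}
    - {"x": 0,"y": 0,"z": 0,"ax": 0,"ay": 0,"az": 0,"fingers": 62}
    - {"x": 0,"y": 0,"z": 0,"ax": 0,"ay": 0,"az": 0,"fingers": 62}
    - {"x": 0,"y": 0,"z": 0,"ax": 0,"ay": 0,"az": 0,"fingers": 62}
    - {"x": 0,"y": 2,"z": -5,"ax": 0,"ay": 0,"az": 0,"fingers": 62}
    - {"x": 0,"y": 0,"z": -25,"ax": 0,"ay": 0,"az": 0,"fingers": 62}
    - {"x": 0,"y": 0,"z": -30,"ax": 0,"ay": 0,"az": 0,"fingers": 62}

```text
t: 7.75
eef_pos: [0.5422, -0.1744, 0.1099]
tool_rot: [-0.001, 0.737, 0.676, -0.001]
contact_force: [0.8, -0.2, -0.2]
gripper_width: 0.725
grasp_force: 0.0
```

```bash
python3 - <<'E'
from h import *
o,R=state();c=cam('top')
im=c["pixels"][:,:,::-1][150:330,200:440]
cv2.imwrite("pics/t5.png",cv2.resize(im,None,fx=3.33,fy=3.33,interpolation=cv2.INTER_CUBIC))
for n,p in(('piv',at(c,*C1((363,324)),.017)),('knob',at(c,*C1((358,388)),.028)),('dBL',at(c,*C1((480,311)),.044))): print(n,np.round(p*1000),np.round(Rk.T@(p[:2]-O)*1000))
E
```

```text
t 7.75 pos [ 542.2 -174.4  109.9] kb [  57.7 -173.7] F [ 0.8 -0.2 -0.2] w 61.9 g 0.0
q [ 0.54  0.49 -0.44  1.89  0.27  0.82 -0.12] 
R [[0.086, 0.9963, -0.0028], [0.9963, -0.086, 0.0009], [0.0006, -0.0028, -1.0]]
piv [542.  13.  17.] [41. 13.]
knob [491.  16.  28.] [-10.  12.]
dBL [550. -77.  44.] [ 57. -76.]
```

View pics/t5.png

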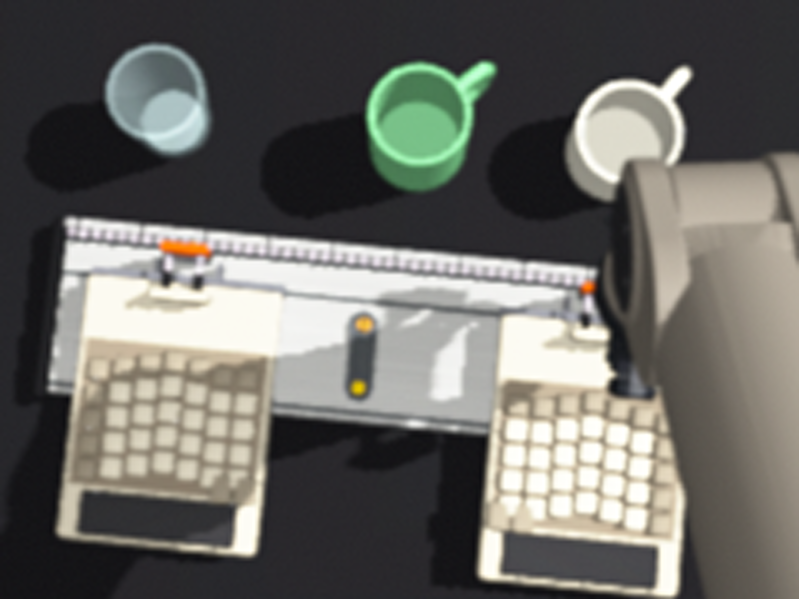

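The half is released. Its inner edge is at crop (500,313) and the left half is unmoved. The cover points straight to the front with its knob at (358,388), which is kb (-10,12), 51 mm from the pivot, as specified. Next I'll shut the fingers and go to the +y side of the knob.

jog_arm:
  rows:
    - {"x": 26.7,"y": -8.5,"z": 0,"ax": 0,"ay": 0,"az": 0,"fingers": 0}
    - {"x": 26.7,"y": -8.5,"z": 0,"ax": 0,"ay": 0,"az": 0,"fingers": 0}
    - {"x": 26.7,"y": -8.5,"z": 0,"ax": 0,"ay": 0,"az": 0,"fingers": 0}
    - {"x": 26.7,"y": -8.5,"z": 0,"ax": 0,"ay": 0,"az": 0,"fingers": 0}
    - {"x": 26.7,"y": -8.5,"z": 0,"ax": 0,"ay": 0,"az": 0,"fingers": 0}
    - {"x": 26.7,"y": -8.5,"z": 0,"ax": 0,"ay": 0,"az": 0,"fingers": 0}
    - {"x": 26.7,"y": -8.5,"z": 0,"ax": 0,"ay": 0,"az": 0,"fingers": 0}
    - {"x": 26.7,"y": -8.5,"z": 0,"ax": 0,"ay": 0,"az": 0,"fingers": 0}

```text
t: 8.6
eef_pos: [0.4937, 0.0451, 0.1104]
tool_rot: [0.0, 0.737, 0.676, 0.0]
contact_force: [1.4, -0.4, 0.5]
gripper_width: -0.002
grasp_force: 0.0
```

jog_arm:
  rows:
    - {"x": 0,"y": 0,"z": 10,"ax": 0,"ay": 0,"az": 0,"fingers": 0}
    - {"x": 0,"y": 0,"z": 20,"ax": 0,"ay": 0,"az": 0,"fingers": 0}
    - {"x": 0,"y": 0,"z": 20,"ax": 0,"ay": 0,"az": 0,"fingers": 0}
    - {"x": 0,"y": 0,"z": 15,"ax": 0,"ay": 0,"az": 0,"fingers": 0}
    - {"x": 0,"y": 0,"z": 10,"ax": 0,"ay": 0,"az": 0,"fingers": 0}
    - {"x": 0,"y": 0,"z": 5,"ax": 0,"ay": 0,"az": 0,"fingers": 0}
    - {"x": 0,"y": 0,"z": 5,"ax": 0,"ay": 0,"az": 0,"fingers": 0}
    - {"x": 0,"y": 0,"z": 4,"ax": 0,"ay": 0,"az": 0,"fingers": 0}

```text
t: 9.4
eef_pos: [0.4942, 0.044, 0.0211]
tool_rot: [0.0, 0.737, 0.676, 0.0]
contact_force: [-0.1, 0.8, -0.1]
gripper_width: -0.001
grasp_force: 0.0
```

```bash
python3 -c "
from h import *
state()"
```

```text
t 9.4 pos [494.2  44.   21.1] kb [-9.  39.8] F [-0.1  0.8 -0.1] w -0.1 g 0.0
q [ 0.13  0.54 -0.42  2.11  0.4   0.57 -0.67] 
R [[0.0862, 0.9963, 0.0008], [0.9963, -0.0862, -0.0], [0.0, 0.0008, -1.0]]
```

jog_arm:
  rows:
    - {"x": -10,"y": 0,"z": 0,"ax": 0,"ay": 0,"az": 0,"fingers": 0}
    - {"x": -10,"y": -1,"z": 0,"ax": 0,"ay": 0,"az": 0,"fingers": 0}
    - {"x": -10,"y": -1.5,"z": 0,"ax": 0,"ay": 0,"az": 0,"fingers": 0}
    - {"x": -10,"y": 2,"z": 0,"ax": 0,"ay": 0,"az": 0,"fingers": 0}
    - {"x": -10.5,"y": 3.5,"z": 0,"ax": 0,"ay": 0,"az": 0,"fingers": 0}
    - {"x": -7,"y": 4.5,"z": 0,"ax": 0,"ay": 0,"az": 0,"fingers": 0}
    - {"x": -6,"y": 4.5,"z": 0,"ax": 0,"ay": 0,"az": 0,"fingers": 0}
    - {"x": -3.5,"y": 4,"z": 0,"ax": 0,"ay": 0,"az": 0,"fingers": 0}

```text
t: 10.2
eef_pos: [0.5048, -0.0245, 0.0212]
tool_rot: [0.0, 0.737, 0.676, 0.0]
contact_force: [0.1, 2.0, 3.5]
gripper_width: 0.003
grasp_force: 2.0
```

jog_arm:
  rows:
    - {"x": 0,"y": 0,"z": 0,"ax": 0,"ay": 0,"az": 0,"fingers": 0}
    - {"x": 0,"y": 0,"z": 0,"ax": 0,"ay": 0,"az": 0,"fingers": 0}
    - {"x": 5,"y": -6,"z": 0,"ax": 0,"ay": 0,"az": 0,"fingers": 0}
    - {"x": 6,"y": -6,"z": 0,"ax": 0,"ay": 0,"az": 0,"fingers": 0}
    - {"x": 0,"y": 0,"z": -20,"ax": 0,"ay": 0,"az": 0,"fingers": 0}
    - {"x": 0,"y": 0,"z": -35,"ax": 0,"ay": 0,"az": 0,"fingers": 0}
    - {"x": 0,"y": 0,"z": -40,"ax": 0,"ay": 0,"az": 0,"fingers": 0}
    - {"x": 0,"y": 0,"z": -45,"ax": 0,"ay": 0,"az": 0,"fingers": 0}

```text
t: 11.0
eef_pos: [0.4906, -0.0117, 0.161]
tool_rot: [-0.002, 0.737, 0.676, -0.002]
contact_force: [1.4, -0.2, -0.1]
gripper_width: 0.001
grasp_force: 0.0
```

jog_arm:
  rows:
    - {"x": -20,"y": -10,"z": 0,"ax": 0,"ay": 0,"az": 0,"fingers": 0}
    - {"x": -35,"y": -15,"z": 0,"ax": 0,"ay": 0,"az": 0,"fingers": 0}
    - {"x": -40,"y": -10,"z": 0,"ax": 0,"ay": 0,"az": 0,"fingers": 0}
    - {"x": -40,"y": 0,"z": 0,"ax": 0,"ay": 0,"az": 0,"fingers": 0}
    - {"x": -40,"y": 0,"z": 0,"ax": 0,"ay": 0,"az": 0,"fingers": 0}
    - {"x": -40,"y": 0,"z": 0,"ax": 0,"ay": 0,"az": 0,"fingers": 0}
    - {"x": -35,"y": 0,"z": 0,"ax": 0,"ay": 0,"az": 0,"fingers": 0}
    - {"x": -20,"y": 0,"z": 0,"ax": 0,"ay": 0,"az": 0,"fingers": 0}

```text
t: 11.8
eef_pos: [0.4328, -0.2804, 0.1601]
tool_rot: [-0.001, 0.738, 0.675, -0.001]
contact_force: [-0.3, 0.8, -0.2]
gripper_width: -0.0
grasp_force: 0.0
```

```bash
python3 - <<'E'
from h import *
o,R=state();c=cam('top')
im=c["pixels"][:,:,::-1][150:330,200:440]
cv2.imwrite("pics/t6.png",cv2.resize(im,None,fx=3.33,fy=3.33,interpolation=cv2.INTER_CUBIC))
E
```

```text
t 11.8 pos [ 432.8 -280.4  160.1] kb [ -42.1 -288.7] F [-0.3  0.8 -0.2] w -0.0 g 0.0
q [ 0.8   0.33 -0.41  1.98  0.18  0.86  0.2 ] 
R [[0.0891, 0.996, -0.0026], [0.996, -0.0891, 0.0001], [-0.0002, -0.0026, -1.0]]
```

View pics/t6.png

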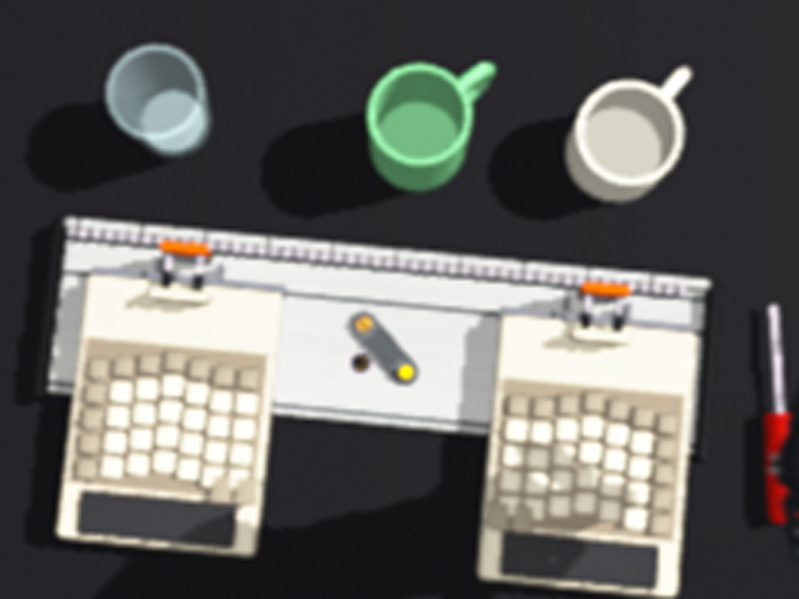

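The cover's knob is at (406,373) and the pivot at (364,324), so the angle is about 0.79 rad. That clears the socket at (361,362), but I want more margin. I'll check the tab by orange centroid, then push further.

```bash
python3 - <<'E'
from h import *
c=cam('top')
def tabs(im):
    h=cv2.cvtColor(im,cv2.COLOR_RGB2HSV); m=cv2.inRange(h,(5,180,120),(16,255,255)); m[:215]=0;m[245:]=0
    n,l,s,ce=cv2.connectedComponentsWithStats(m)
    for i in range(1,n):
        if s[i,4]>15:
            p=at(c,*ce[i],.071); print(s[i,4],ce[i],np.round(Rk.T@(p[:2]-O)*1000,1))
tabs(cv2.imread("pics/top0.png")[:,:,::-1].copy()); print(); tabs(np.ascontiguousarray(c["pixels"]))
for n,p in(('piv',at(c,*C1((364,324)),.017)),('knob',at(c,*C1((406,373)),.028))): print(n,np.round(Rk.T@(p[:2]-O)*1000))
print(bot.get_obs()["t"])
E
```

```text
41 [255.26829268 224.31707317] [ 79.9 150.2]
42 [329.80952381 231.5952381 ] [ 79.5 -36.9]

41 [255.26829268 224.31707317] [ 79.9 150.2]
41 [381.24390244 236.65853659] [  79.2 -166. ]
piv [41. 13.]
knob [  6. -24.]
11.9
```

The tab has sprung back to its rest position (79.2 against 79.5 mm) after 129 mm of travel, so the half is locked. For the cover I'll straddle the knob with the fingers 28 mm open and push it with the front pad to about 1.2 rad.

jog_arm:
  rows:
    - {"x": 32,"y": 6,"z": 0,"ax": 0,"ay": 0,"az": 0,"fingers": 28}
    - {"x": 33,"y": 6,"z": 0,"ax": 0,"ay": 0,"az": 0,"fingers": 28}
    - {"x": 33,"y": 6,"z": 0,"ax": 0,"ay": 0,"az": 0,"fingers": 28}
    - {"x": 33,"y": 6,"z": 0,"ax": 0,"ay": 0,"az": 0,"fingers": 28}
    - {"x": 33,"y": 6,"z": 0,"ax": 0,"ay": 0,"az": 0,"fingers": 28}
    - {"x": 33,"y": 6,"z": 0,"ax": 0,"ay": 0,"az": 0,"fingers": 28}
    - {"x": 33,"y": 6,"z": 0,"ax": 0,"ay": 0,"az": 0,"fingers": 28}
    - {"x": 32,"y": 6,"z": 0,"ax": 0,"ay": 0,"az": 0,"fingers": 28}

```text
t: 12.7
eef_pos: [0.5039, -0.0181, 0.1605]
tool_rot: [-0.001, 0.736, 0.677, -0.001]
contact_force: [0.5, -0.7, 0.8]
gripper_width: 0.328
grasp_force: 0.0
```

jog_arm:
  rows:
    - {"x": 0,"y": 0,"z": 20,"ax": 0,"ay": 0,"az": 0,"fingers": 28}
    - {"x": 0,"y": 0,"z": 30,"ax": 0,"ay": 0,"az": 0,"fingers": 28}
    - {"x": 0,"y": 0,"z": 30,"ax": 0,"ay": 0,"az": 0,"fingers": 28}
    - {"x": 0,"y": 0,"z": 25,"ax": 0,"ay": 0,"az": 0,"fingers": 28}
    - {"x": 0,"y": 0,"z": 10,"ax": 0,"ay": 0,"az": 0,"fingers": 28}
    - {"x": 0,"y": 0,"z": 0,"ax": 0,"ay": 0,"az": 0,"fingers": 28}
    - {"x": 0,"y": 0,"z": 0,"ax": 0,"ay": 0,"az": 0,"fingers": 28}
    - {"x": 0,"y": 0,"z": 0,"ax": 0,"ay": 0,"az": 0,"fingers": 28}

```text
t: 13.5
eef_pos: [0.5061, -0.0208, 0.0472]
tool_rot: [0.001, 0.737, 0.676, 0.001]
contact_force: [0.3, 0.6, -0.7]
gripper_width: 0.332
grasp_force: 0.0
```

```bash
python3 -c "
from h import *
state()"
```

```text
t 13.5 pos [506.1 -20.8  47.2] kb [  8.5 -23.8] F [ 0.3  0.6 -0.7] w 28.3 g 0.0
q [ 0.28  0.51 -0.45  2.07  0.36  0.63 -0.5 ] 
R [[0.0858, 0.9963, 0.0021], [0.9963, -0.0858, -0.0], [0.0001, 0.0021, -1.0]]
```

jog_arm:
  rows:
    - {"x": -5,"y": -2,"z": 8,"ax": 0,"ay": 0,"az": 0,"fingers": 28}
    - {"x": 0,"y": 0,"z": 10,"ax": 0,"ay": 0,"az": 0,"fingers": 28}
    - {"x": 0,"y": 0,"z": 7,"ax": 0,"ay": 0,"az": 0,"fingers": 28}
    - {"x": 0,"y": 0,"z": 3,"ax": 0,"ay": 0,"az": 0,"fingers": 28}
    - {"x": 0,"y": 0,"z": 0,"ax": 0,"ay": 0,"az": 0,"fingers": 28}
    - {"x": 0,"y": 4,"z": 0,"ax": 0,"ay": 0,"az": 0,"fingers": 28}
    - {"x": 0,"y": 4,"z": 0,"ax": 0,"ay": 0,"az": 0,"fingers": 28}
    - {"x": 0,"y": 2,"z": 0,"ax": 0,"ay": 0,"az": 0,"fingers": 28}

```text
t: 14.3
eef_pos: [0.5127, -0.0272, 0.018]
tool_rot: [-0.0, 0.737, 0.676, -0.001]
contact_force: [-3.5, -1.0, 1.9]
gripper_width: 0.328
grasp_force: 1.3
```

jog_arm:
  rows:
    - {"x": -1,"y": 4,"z": 0,"ax": 0,"ay": 0,"az": 0,"fingers": 28}
    - {"x": -2,"y": 4,"z": 0,"ax": 0,"ay": 0,"az": 0,"fingers": 28}
    - {"x": -2,"y": 4,"z": 0,"ax": 0,"ay": 0,"az": 0,"fingers": 28}
    - {"x": 0,"y": 3,"z": 0,"ax": 0,"ay": 0,"az": 0,"fingers": 28}
    - {"x": 0,"y": 0,"z": 0,"ax": 0,"ay": 0,"az": 0,"fingers": 28}
    - {"x": 0,"y": -3,"z": 0,"ax": 0,"ay": 0,"az": 0,"fingers": 28}
    - {"x": 0,"y": -4,"z": 0,"ax": 0,"ay": 0,"az": 0,"fingers": 28}
    - {"x": 0,"y": 0,"z": 0,"ax": 0,"ay": 0,"az": 0,"fingers": 28}

```text
t: 15.1
eef_pos: [0.5199, -0.032, 0.0181]
tool_rot: [-0.0, 0.737, 0.676, 0.0]
contact_force: [0.1, -0.1, -0.3]
gripper_width: 0.325
grasp_force: 0.0
```

jog_arm:
  rows:
    - {"x": 0,"y": 0,"z": -10,"ax": 0,"ay": 0,"az": 0,"fingers": 28}
    - {"x": 0,"y": 0,"z": -30,"ax": 0,"ay": 0,"az": 0,"fingers": 28}
    - {"x": 0,"y": 0,"z": -40,"ax": 0,"ay": 0,"az": 0,"fingers": 28}
    - {"x": 0,"y": 0,"z": -40,"ax": 0,"ay": 0,"az": 0,"fingers": 28}
    - {"x": 0,"y": 0,"z": -20,"ax": 0,"ay": 0,"az": 0,"fingers": 28}
    - {"x": -20,"y": -20,"z": 0,"ax": 0,"ay": 0,"az": 0,"fingers": 28}
    - {"x": -40,"y": -20,"z": 0,"ax": 0,"ay": 0,"az": 0,"fingers": 28}
    - {"x": -40,"y": -15,"z": 0,"ax": 0,"ay": 0,"az": 0,"fingers": 28}

```text
t: 15.9
eef_pos: [0.4561, -0.1276, 0.1591]
tool_rot: [0.001, 0.736, 0.677, 0.0]
contact_force: [0.8, -0.5, -0.5]
gripper_width: 0.33
grasp_force: 0.0
```

jog_arm:
  rows:
    - {"x": -40,"y": -10,"z": 0,"ax": 0,"ay": 0,"az": 0,"fingers": 28}
    - {"x": -40,"y": 0,"z": 0,"ax": 0,"ay": 0,"az": 0,"fingers": 28}
    - {"x": -40,"y": 0,"z": 0,"ax": 0,"ay": 0,"az": 0,"fingers": 28}
    - {"x": -30,"y": 0,"z": 0,"ax": 0,"ay": 0,"az": 0,"fingers": 28}
    - {"x": -10,"y": 0,"z": 0,"ax": 0,"ay": 0,"az": 0,"fingers": 28}
    - {"x": 0,"y": 0,"z": 0,"ax": 0,"ay": 0,"az": 0,"fingers": 28}
    - {"x": 0,"y": 0,"z": 0,"ax": 0,"ay": 0,"az": 0,"fingers": 28}
    - {"x": 0,"y": 0,"z": 0,"ax": 0,"ay": 0,"az": 0,"fingers": 28}

```text
t: 16.7
eef_pos: [0.4337, -0.284, 0.1582]
tool_rot: [-0.0, 0.736, 0.677, 0.0]
contact_force: [0.4, 0.0, -0.1]
gripper_width: 0.332
grasp_force: 0.0
```

```bash
python3 - <<'E'
from h import *
o,R=state();c=cam('top')
im=np.ascontiguousarray(c["pixels"]); h=cv2.cvtColor(im,cv2.COLOR_RGB2HSV)
def cc(lo,hi,box,z):
    u0,u1,v0,v1=box; m=cv2.inRange(h,lo,hi); mm=np.zeros_like(m); mm[v0:v1,u0:u1]=m[v0:v1,u0:u1]
    n,l,s,ce=cv2.connectedComponentsWithStats(mm)
    for i in range(1,n):
        if s[i,4]>3: p=at(c,*ce[i],z); print(s[i,4],np.round(ce[i],1),np.round(Rk.T@(p[:2]-O)*1000,1))
print('tabs');cc((5,180,120),(16,255,255),(240,420,215,245),.071)
print('yellow');cc((17,120,100),(34,255,255),(285,345,235,280),.028)
a=im[:,:,::-1][150:330,200:440]
cv2.imwrite("pics/t7.png",cv2.resize(a,None,fx=3.33,fy=3.33,interpolation=cv2.INTER_CUBIC))
E
```

```text
t 16.7 pos [ 433.7 -284.   158.2] kb [ -40.8 -292.2] F [ 0.4  0.  -0.1] w 28.4 g 0.0
q [ 0.81  0.34 -0.42  1.98  0.18  0.86  0.21] 
R [[0.0831, 0.9965, 0.0002], [0.9965, -0.0831, 0.0006], [0.0006, 0.0002, -1.0]]
tabs
41 [255.3 224.3] [ 79.9 150.2]
41 [381.2 236.7] [  79.2 -166. ]
yellow
14 [308.8 246.9] [40.3 12.8]
18 [326.1 255.3] [ 23.  -33.8]
```

The cover now stands at about 1.2 rad. Both tabs are unchanged and the arm is clear of everything, so I'm handing in.

```bash
python3 -c "
from station import bot
print(bot.hand_in())"
```

```text
the job is handed in; nothing more can be done
None
```

Handed in at 16.7 s, with no verdict returned: the right half is locked at its end stop, the cover is swung to about 1.2 rad with the socket clear, and the left half and the glass, mug and cup show no shift in the camera images.

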